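# Move the label printer's battery pack to its charger

## Robot

A 7-joint arm with a two-finger parallel gripper is mounted at the origin on a cart in front of the work surface, level with it; the furniture and walls round the work are solid. World frame = base frame: x ahead of the robot, y to its left, z up, the work surface at z = 0. Lengths are in m, angles in rad, forces in N, time in s.
With the tool pointing down it reaches from about 0.4 to 0.875 m from the base axis. Payload 19.3 kg.
Tool frame: the origin (TCP) lies midway between the tips of the shut fingers; the grasp point (between the pads) lies 19 mm behind it (bot.pinch_z is the distance from the TCP to the grasp point, in m); z points along the fingers, y is the line along which they close (so a half turn about z gives the same grasp; the last joint's range is limited). The gripper opens to 85 mm and grips with 20 to 120 N. Pads are 22 mm wide; open, the fingers measure 114 mm over their backs; the gripper's body (76 mm by 85 mm) begins 54 mm behind the grasp point. The pads swing forward as they close: fully open they stand 13 mm farther back than shut.
Start: joints at [1.216, 0.521, -0.036, 1.599, 0.021, 1.021, -0.113], TCP at [0.176, -0.6, 0.231] pointing down, gripper open.
Joint ranges: [-2.91, 2.91], [-0.3, 2.13], [-1.5, 1.42], [0.17, 2.43], [-1.26, 4.41], [0.16, 1.93], [-2.52, 2.52]. Speed limits (rad/s): [1.89, 1.89, 2.39, 2.39, 3.01, 3.01, 3.01].

## Interface

Orientations are given as [roll, pitch, yaw] about the fixed x, y, z axes, in that order (R = Rz(yaw) Ry(pitch) Rx(roll)).
In Python, from workcell import observe, viewer, bot gives the robot as it stands. The module is installed in compiled form; this text tells all that it offers.
- The arm moves only by the tool play_rows, never from a script. Its argument "motion" is a list of rows, each a list of 7 numbers: the shift along the tool's x, y, z in cm, then the turn, a rotation vector about the tool's x, y, z in rad, then the opening, from -1 (shut) to 1 (fully open), so that 0 is half open. A call has exactly 5 rows; each row is the pose to reach, as a shift and turn from the pose commanded when the call began, along the tool's axes at that moment; what a row does not reach only later rows make up. A row lasts 1/10 s, in which the tool goes at most 50 mm and 8.59 degrees, less where a joint would pass 70% of its speed; a pose out of reach is approached as far as the arm can. A call with a gripper value outside its range is refused whole. The fingers move at their own pace and stop on an object; "squeeze" is the grip in N (left out, the last holds). Time passes only in rows, so rows that repeat a pose let the fingers close, or fill a call up. It gives the time, the measured TCP pose, the force, the opening and the grip force at its end, in the units of the state.
- observe(): the state, without advancing time (a new reading comes with each control period).
- viewer.grab_frame(name): name is "scene" or "top" or "wrist"; returns (picture, depth): 384x512x3 uint8, red, green, blue; 384x512 float32, m along the optical axis (not along the pixel's ray), 0 where there is no reading.
- viewer.camera_info(name): a dict with "fx", "fy", "cx", "cy" (pixels), "k1" (the pictures are not rectified: a ray, as slopes to the right and down, at radius r is drawn at 1 + k1 r^2 times it, then the intrinsics apply), "R" (3x3) and "t" (3): a world point X has camera coordinates R X + t. Camera axes: x right, y down, z forward; pixel columns grow to the right and rows downward; lengths in m; the calibration is good to about 2 mm. A picture is of the moment at which its call begins: read the wrist's pose just before it. camera_info takes no time and is no camera call; for the wrist camera it gives the pose at the moment of the call.
- bot.job_done(): hands the job in; it is judged then, once.
The state is a dict: "clock": time; "qpos": joint angles; "qd": joint speeds; "joint_efforts": joint torques, N m; "position": TCP position; "tool_rot": TCP orientation; "force": force on the tool from outside, world axes, zero at the start; "moment": the same for the moment, N m; "grip_width": finger opening in m; "finger_force": force on a finger pad.
Only numpy, scipy, OpenCV 4.12 (cv2) and the standard library are available. Lean on these libraries where they do the work, as an engineer would, in place of code of your own. Each camera call takes 0.05 s, during which the arm holds its last target. There are 200 camera calls.

## Task

The label printer's battery pack is flat. Squeeze the two orange buttons on its sides together to unlatch it, lift it straight out and set it down, without dropping it, in its own charger - the blue-trimmed one whose two floor ribs fit the two grooves under the pack - so that it sits fully down between the end stops, then let go. Leave the tin, cup, label roll and timer where they are.

Things in the scene. Friction and masses are not known exactly. Their poses are not given: they have to be found in the camera images.
- printer: White label printer, 200 x 96 mm and 56 mm high, fixed to the desk wherever it stands. Origin: centre of its underside on the desk; x along its length (the console with screen and label slot is at the -x end), y across, z up.
- bay (a point): Point on the bay floor in the printer, 36 mm above the desk, at the middle of the pack's place; axes as the printer's. Rails along the bay (outer faces 38 mm to either side, tops 18 mm above the bay floor) have inward lips that hold down the pack's two spring barbs, so it cannot be lifted until both buttons are pressed at least 4.5 mm. It then comes straight up.
- pack: Black battery pack, 110 (x) x 44 (y) x 64 (z) mm, 0.36 kg, blue label on top; the same either way round. Origin: centre of its underside; x along its length, z up. Two grooves 8 mm wide, 7 mm deep run along the underside, 10 mm to either side of its middle line. An orange button stands out of each long side (see left_pad). While both are squeezed it can be lifted by them; grip with about 25 N.
- left_button (a joint): Travel of the pack's +y button into the pack: 0 free, 0.006 m fully pressed; it springs back to 0 when let go.
- right_button (a joint): Travel of the pack's -y button into the pack: 0 free, 0.006 m fully pressed; it springs back to 0 when let go.
- left_pad (a point): Centre of the outer face of the pack's +y button, 48 mm above the pack's underside, midway along it. Each button face is 46 mm long (x) and 24 mm high. Over both faces it is 58 mm when free, 46 mm when fully pressed. Each is sprung: 3 N to start it, 8 N fully in.
- right_pad (a point): Centre of the outer face of the pack's -y button (as left_pad).
- twin_rib_charger: The pack's own charger: black base plate 150 (x) x 84 (y) x 12 mm with blue end stops and two brass ribs on its floor. Fixed to the desk. Origin: centre of its underside; x along its length.
- twin_rib_charger_seat (a point): Centre of this charger's floor, 12 mm above the desk, where the centre of the pack's underside belongs, pack's length along the charger's x. Ribs: 4 mm wide, 5 mm high, along x, 10 mm to either side (2 mm side play in the pack's grooves). End stops: 57.5 mm from the centre along x (2.5 mm play each), 23 mm high with flared lead-ins. Long sides open.
- single_rib_charger: Charger for another kind of pack: same size and shape, but green end stops and one brass rib along the middle of its floor; the pack cannot sit down in it. Fixed to the desk. Origin: centre of its underside; x along its length.
- tin: Bystander: round silvery sample tin, 65 mm across, 52 mm high. Origin: centre of its underside.
- cup: Bystander: white espresso cup, 84 mm over its handle, 49 mm high. Origin: centre of its underside.
- roll: Bystander: roll of white labels lying flat, 83 mm across, 30 mm high. Origin: centre of its underside.
- timer: Bystander: small white kitchen timer, 66 x 58 x 19 mm. Origin: centre of its underside.
Not all that is in view belongs to the job. Leave any pink look-alike of the twin_rib_charger alone.

How it is judged:
On the way, in this order (a step that is already met when the one before it is completed fails the run):
1. both buttons are squeezed in (at least 4.5 mm) while the pack is still in the printer's bay (value of joint each of left_button, right_button above 0.0045 m and z of pack in the frame of bay below 0.012 m and horizontal distance between pack and bay below 0.008 m), for 0.1 s.
2. the pack is lifted more than 30 mm out of the bay, upright to within 0.3 rad (z of pack in the frame of bay above 0.03 m and angle between pack's own z axis and vertical below 0.3 rad), for 0.1 s.
At the end, for the whole second after the job is handed in: The pack rests in the blue two-rib charger: underside within 3 mm of its floor, centre within 6 mm of the seat centre, lengthwise within 0.08 rad (either way round), upright within 0.05 rad, both buttons sprung out (under 1.5 mm in), under 0.02 m/s (z of pack in the frame of twin_rib_charger_seat between -0.003 and 0.003 m and horizontal distance between pack and twin_rib_charger_seat below 0.006 m and angle between the x axis of pack and the x axis of twin_rib_charger_seat, either way round below 0.08 rad and angle between pack's own z axis and vertical below 0.05 rad and value of joint each of left_button, right_button below 0.0015 m and linear speed of pack below 0.02 m/s); the robot touches nothing.
It fails at once if the pack is dropped: it moves faster than 0.6 m/s while no finger holds it (linear speed of pack above 0.6 m/s and contact force between the fingers and pack below 0.3 N).
It fails at once if the tin, cup, label roll or timer is moved by more than 30 mm (distance of any of tin, cup, roll, timer from where it was at the start of the episode above 0.03 m).
It also fails if it takes over 38 s, if anything falls off the work surface, if the arm or the gripper's body presses on something with over 40 N, if the wrist force passes 120 N, or if a joint passes its speed limit or range.

## Working session

There is one attempt and no reset: what is moved stays moved. The work goes in short steps, Python scripts to look and compute and a tool call to move; the robot and the scene stay as the last step left them, time stands still between calls to the robot, and variables do not carry over. Pictures are saved under pics/ and viewed, at most 10 in all, crops included, and the job is handed in when it is done.

Besides the shell and the picture viewer there is one more tool, called after "Request:" by a JSON object that holds its "name" and its "arguments". play_rows: Moves the arm, as the interface text tells. Its arguments: {"type":"object","properties":{"motion":{"type":"array"},"squeeze":{"type":"number"}},"required":["motion"]}

```bash
mkdir -p pics; cat > h.py <<'E'
import numpy as np, cv2
from workcell import observe, viewer, bot
def cloud(name):
    ci=viewer.camera_info(name); im,d=viewer.grab_frame(name)
    h,w=d.shape; u,v=np.meshgrid(np.arange(w),np.arange(h))
    K=np.array([[ci['fx'],0,ci['cx']],[0,ci['fy'],ci['cy']],[0,0,1.]])
    p=cv2.undistortPoints(np.stack([u,v],-1).reshape(-1,1,2).astype(np.float64),K,np.array([ci['k1'],0,0,0,0.])).reshape(h,w,2)
    c=np.dstack([p[...,0]*d,p[...,1]*d,d])
    X=(c-np.array(ci['t']))@np.array(ci['R'])
    X[d==0]=np.nan
    return im,X
def save(n,im): cv2.imwrite('pics/'+n,im[...,::-1])
E
python3 - <<'E'
from h import *
o=observe(); print({k:np.round(v,3) if not isinstance(v,dict) else v for k,v in o.items()})
for n in('top','scene'):
    im,X=cloud(n); np.savez(n+'.npz',im=im,X=X)
    save(n+'.png',im)
    print(n,np.round(X[::96,::128],2).tolist())
E
```

```text
{'clock': np.float64(0.0), 'qpos': array([ 1.216,  0.522, -0.036,  1.6  ,  0.021,  1.021, -0.113]), 'qd': array([ 0.001,  0.001, -0.002, -0.002,  0.   , -0.   ,  0.001]), 'joint_efforts': array([-1.0000e-03, -9.2712e+01,  1.9800e+00, -3.6994e+01,  1.8000e-02,
        8.0000e-03, -0.0000e+00]), 'position': array([ 0.175, -0.6  ,  0.231]), 'tool_rot': array([-3.14 ,  0.   ,  0.285]), 'force': array([-0.405, -0.684,  0.254]), 'moment': array([ 0.003, -0.015, -0.023]), 'finger_force': np.float64(0.0), 'grip_width': np.float64(0.085)}
top [[[1.02, 0.6, 0.25], [1.17, 0.37, -0.0], [1.16, -0.03, -0.0], [1.61, -0.68, -0.76]], [[0.75, 0.53, 0.33], [0.86, 0.37, -0.0], [0.85, -0.02, -0.0], [1.11, -0.65, -0.76]], [[0.54, 0.5, 0.36], [0.57, 0.36, 0.0], [0.55, -0.01, 0.1], [0.63, -0.62, -0.76]], [[0.35, 0.48, 0.37], [0.3, 0.35, 0.03], [0.29, -0.0, 0.0], [nan, nan, nan]]]
scene [[[3.12, -0.32, 0.08], [2.55, -0.96, 0.02], [1.41, -0.94, 0.25], [0.75, -0.96, 0.39]], [[0.7, 0.52, 0.55], [1.45, -0.18, 0.0], [1.39, -0.93, -0.27], [0.67, -0.96, -0.0]], [[1.03, 0.52, 0.14], [0.36, 0.49, 0.51], [0.56, 0.0, 0.1], [0.56, -0.95, -0.48]], [[0.71, 0.66, 0.14], [0.29, 0.56, 0.43], [0.38, 0.2, 0.01], [0.15, -0.03, -0.0]]]
```

View pics/top.png

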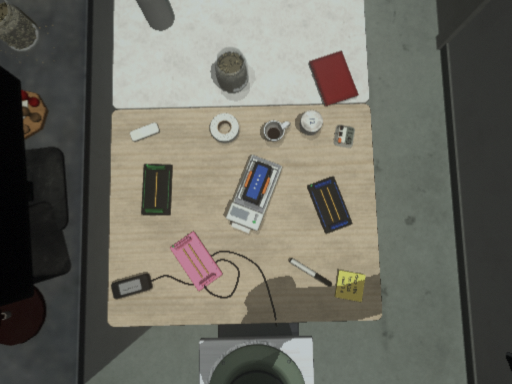

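View pics/scene.png

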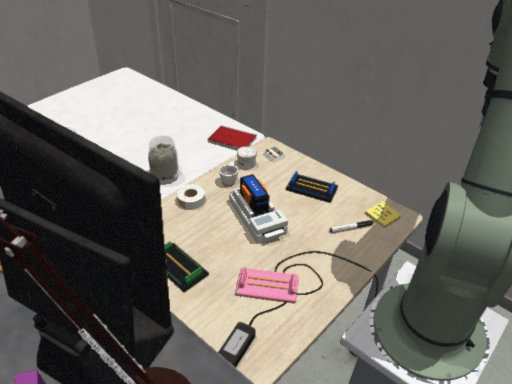

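The top view shows the printer at about (254,193) with the pack at (260,182). The blue two-rib charger is at (329,204), the green one at (157,189), and a pink look-alike at (196,261).

```bash
python3 - <<'E'
from h import *
z=np.load('top.npz'); im=z['im'].astype(int); X=z['X']
def rect(m,n):
    P=X[m]; r=cv2.minAreaRect((P[:,:2]*1000).astype(np.float32)); e=cv2.boxPoints(r)
    a,b=e[1]-e[0],e[2]-e[1]; L=a if np.linalg.norm(a)>np.linalg.norm(b) else b
    print(n,m.sum(),'c',np.round(r[0],1),'size',np.round(r[1],1),'yaw',np.arctan2(L[1],L[0])%np.pi,'z',np.round(np.nanpercentile(P[:,2],[5,50,95]),3),'mean',P.mean(0).round(4))
def box(u0,u1,v0,v1):
    m=np.zeros(X.shape[:2],bool); m[v0:v1,u0:u1]=1; return m
b=box(215,300,145,245)
rect(b&(X[...,2]>.085),'packtop')
rect(b&(X[...,2]>.02),'printer')
c=box(295,365,165,245)
rect(c&(X[...,2]>.006),'charger')
rect(c&(X[...,2]>.018),'stops')
for n,bb in(('cup',(260,292,115,145)),('tin',(297,326,107,138)),('roll',(205,243,110,146)),('timer',(332,357,122,148))):
    rect(box(*bb)&(X[...,2]>.008),n)
E
```

```text
packtop 769 c [579.8 -15. ] size [ 59.3 110.4] yaw 2.734899 z [0.094 0.1   0.103] mean [ 0.5788 -0.0151  0.0991]
printer 2452 c [553.3  -3.8] size [ 96.1 214.1] yaw 2.7476602 z [0.031 0.055 0.102] mean [ 0.5508 -0.0047  0.0628]
charger 1498 c [ 532.4 -212.7] size [190.8 136.4] yaw 0.12994795 z [0.008 0.012 0.03 ] mean [ 0.5191 -0.2212  0.0136]
stops 168 c [ 519.6 -220.3] size [134.5  52.9] yaw 0.32011577 z [0.018 0.028 0.037] mean [ 0.5186 -0.2218  0.0284]
cup 387 c [732.7 -76.7] size [75.9 57.8] yaw 1.5501312 z [0.01  0.025 0.049] mean [ 0.7395 -0.0714  0.0283]
tin 448 c [ 757.  -174.2] size [62.9 62.5] yaw 0.6913557 z [0.022 0.05  0.054] mean [ 0.7538 -0.1728  0.0479]
roll 557 c [750.8  76.8] size [81.5 81.3] yaw 1.5386281 z [0.018 0.03  0.033] mean [0.7498 0.0763 0.0286]
timer 302 c [ 721.  -274.2] size [48.5 57.7] yaw 2.96191 z [0.01  0.016 0.021] mean [ 0.7208 -0.2744  0.016 ]
```

Request:
{"name": "play_rows", "arguments": {"motion": [[4, -2.5, -1, 0, 0, 0, 1], [8, -5.5, -2, 0, 0, 0, 1], [12, -8, -3, 0, 0, 0, 1], [16, -10.5, -4, 0, 0, 0, 1], [20, -13, -5, 0, 0, 0, 1]]}}

```text
clock: 0.6
position: [0.3319, -0.4172, 0.2816]
tool_rot: [-3.141, 0.0, 0.285]
force: [0.6, -1.7, 0.4]
grip_width: 0.0856
finger_force: 0.0
```

Request:
{"name": "play_rows", "arguments": {"motion": [[4, -2.5, -0.5, 0, 0, 0, 1], [8, -5.5, -1, 0, 0, 0, 1], [12, -8, -1.5, 0, 0, 0, 1], [16, -10.5, -2, 0, 0, 0, 1], [20, -13, -2, 0, 0, 0, 1]]}}

```text
clock: 1.1
position: [0.4876, -0.2363, 0.3019]
tool_rot: [3.141, -0.001, 0.285]
force: [0.3, -0.7, 0.9]
grip_width: 0.0853
finger_force: 0.0
```

Request:
{"name": "play_rows", "arguments": {"motion": [[2, -1, 0, 0, 0, 0, 1], [2, -1, 0, 0, 0, 0, 1], [2, -1, 0, 0, 0, 0, 1], [2, -1, 0, 0, 0, 0, 1], [2, -1, 0, 0, 0, 0, 1]]}}

```text
clock: 1.6
position: [0.5021, -0.2237, 0.3013]
tool_rot: [3.141, 0.0, 0.283]
force: [-0.1, 0.4, -0.2]
grip_width: 0.0854
finger_force: 0.0
```

```bash
cat >> h.py <<'E'
from scipy.spatial.transform import Rotation as Ro
def rect(P,n):
    r=cv2.minAreaRect((P[:,:2]*1000).astype(np.float32)); e=cv2.boxPoints(r)
    a,b=e[1]-e[0],e[2]-e[1]; L=a if np.linalg.norm(a)>np.linalg.norm(b) else b
    print(n,len(P),'c',np.round(r[0],1),'size',np.round(r[1],1),'yaw',round(float((np.arctan2(L[1],L[0])+np.pi/2)%np.pi-np.pi/2),3),'z',np.round(np.percentile(P[:,2],[5,50,95]),4))
def go(pos,yaw):
    o=observe(); R=Ro.from_euler('xyz',o['tool_rot']); T=Ro.from_euler('xyz',[np.pi,0,yaw])
    print('t',round(o['clock'],2),'pos',np.round(o['position'],4),'rot',np.round(o['tool_rot'],3))
    print('shift cm',np.round(R.inv().apply(np.array(pos)-o['position'])*100,2),'turn',np.round((R.inv()*T).as_rotvec(),3))
E
python3 - <<'E'
from h import *
im,X=cloud('wrist'); np.savez('w1.npz',im=im,X=X); save('w1.png',im)
P=X.reshape(-1,3); P=P[np.isfinite(P[:,0])]
n=np.linalg.norm(P[:,:2]-[.519,-.2205],axis=1)<.1
rect(P[n&(P[:,2]>.007)&(P[:,2]<.06)],'charger'); rect(P[n&(P[:,2]>.02)&(P[:,2]<.06)],'stops')
go([.58,-.015,.30],-.40)
E
```

```text
charger 4918 c [ 522.3 -222.2] size [149.6  84.3] yaw 0.331 z [0.0106 0.0125 0.0312]
stops 464 c [ 522.3 -222.3] size [134.2  49.3] yaw 0.332 z [0.0252 0.0316 0.0354]
t 1.65 pos [ 0.5023 -0.2236  0.3014] rot [3.141 0.    0.283]
shift cm [ 13.29 -17.85   0.13] turn [0.    0.    0.683]
```

View pics/w1.png

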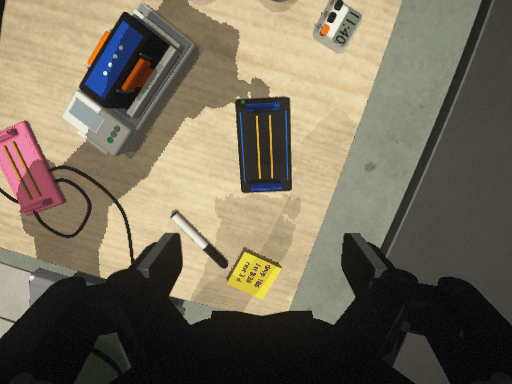

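The wrist view shows the blue charger at about (264,145), with two ribs and no other charger near it. The fitted size of 150 x 84 mm matches. Next is the pack.

Request:
{"name": "play_rows", "arguments": {"motion": [[2.7, -3.6, 0, 0, 0, 0.137, 1], [5.3, -7.1, 0, 0, 0, 0.273, 1], [8, -10.7, 0, 0, 0, 0.41, 1], [10.6, -14.3, 0, 0, 0, 0.546, 1], [13.3, -17.9, 0, 0, 0, 0.683, 1]]}}

```text
clock: 2.15
position: [0.5801, -0.0135, 0.3015]
tool_rot: [3.142, -0.0, -0.403]
force: [1.1, -0.3, -0.2]
grip_width: 0.0855
finger_force: 0.0
```

Request:
{"name": "play_rows", "arguments": {"motion": [[0, 0, 0, 0, 0, 0, 1], [0, 0, 0, 0, 0, 0, 1], [0, 0, 0, 0, 0, 0, 1], [0, 0, 0, 0, 0, 0, 1], [0, 0, 0, 0, 0, 0, 1]]}}

```text
clock: 2.65
position: [0.5798, -0.0155, 0.3015]
tool_rot: [3.142, -0.0, -0.397]
force: [-0.6, -0.8, 0.2]
grip_width: 0.0853
finger_force: 0.0
```

```bash
python3 - <<'E'
from h import *
im,X=cloud('wrist'); save('w2.png',im)
hsv=cv2.cvtColor(im,cv2.COLOR_RGB2HSV).reshape(-1,3)
P=X.reshape(-1,3); n=np.linalg.norm(P[:,:2]-[.58,-.015],axis=1)<.1
rect(P[n&(P[:,2]>.096)&(P[:,2]<.11)],'top')
rect(P[n&(P[:,2]>.07)&(P[:,2]<.11)],'pack+buttons')
b=n&(P[:,2]>.09)&(hsv[:,0]>100)&(hsv[:,0]<130)&(hsv[:,1]>120)
rect(P[b],'blue label')
b=n&(P[:,2]>.06)&(hsv[:,0]<20)&(hsv[:,1]>150)
rect(P[b],'orange'); 
n=np.linalg.norm(P[:,:2]-[.555,-.005],axis=1)<.14
rect(P[n&(P[:,2]>.03)&(P[:,2]<.06)],'printer')
go([.58,-.015,.12],-.40)
E
```

```text
top 2968 c [582.4 -15. ] size [ 57.1 107.9] yaw -0.395 z [0.0968 0.1005 0.102 ]
pack+buttons 3225 c [582.8 -15. ] size [ 58.5 108.6] yaw -0.394 z [0.0954 0.1004 0.102 ]
blue label 1902 c [585.  -13.7] size [126.2  92.2] yaw 0.58 z [0.0998 0.1012 0.399 ]
orange 576 c [580.7 -16.4] size [143.8  45.4] yaw 1.179 z [0.0943 0.0965 0.3998]
printer 4928 c [554.6  -3.5] size [ 96.1 212.1] yaw -0.395 z [0.0324 0.0535 0.0576]
t 2.7 pos [ 0.5798 -0.0153  0.3014] rot [ 3.142 -0.    -0.397]
shift cm [ 0.   -0.04 18.14] turn [ 0.    -0.     0.003]
```

View pics/w2.png

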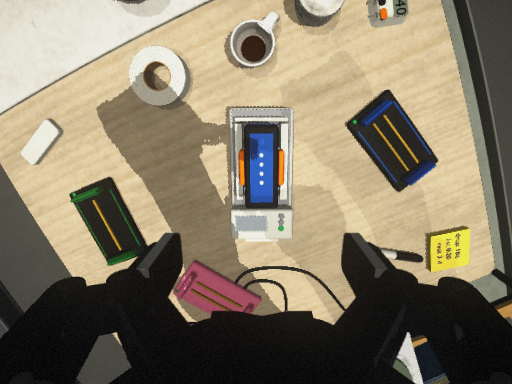

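The pack is at about (262,165) and upright in its bay, with a button on each side. Pack and printer axes agree at (0.582, -0.015), yaw -0.395, so I'll descend.

Request:
{"name": "play_rows", "arguments": {"motion": [[0.1, 0, 4, 0, 0, 0, 1], [0.2, -0.1, 8, 0, 0, 0, 1], [0.2, -0.1, 12, 0, 0, 0, 1], [0.2, -0.1, 16, 0, 0, 0, 1], [0.2, -0.1, 19, 0, 0, 0, 1]], "squeeze": 25}}

```text
clock: 3.2
position: [0.5814, -0.0147, 0.1091]
tool_rot: [3.141, 0.001, -0.396]
force: [0.0, -0.3, 0.3]
grip_width: 0.0857
finger_force: 0.0
```

Request:
{"name": "play_rows", "arguments": {"motion": [[0, 0, 2, 0, 0, 0, 1], [0, 0, 4, 0, 0, 0, 1], [0, 0, 4.9, 0, 0, 0, 1], [0, 0, 4.9, 0, 0, 0, 1], [0, 0, 4.9, 0, 0, 0, 1]]}}

```text
clock: 3.7
position: [0.5825, -0.0144, 0.063]
tool_rot: [-3.141, -0.001, -0.396]
force: [-0.1, 0.4, -0.1]
grip_width: 0.0854
finger_force: 0.0
```

```bash
python3 - <<'E'
from h import *
go([.582,-.015,.062],-.395); print(observe()['force'])
E
```

```text
t 3.7 pos [ 0.5825 -0.0144  0.063 ] rot [-3.141e+00 -1.000e-03 -3.960e-01]
shift cm [-0.02  0.08  0.1 ] turn [-0.    -0.001 -0.001]
[-0.09605491  0.44544748 -0.0820981 ]
```

Request:
{"name": "play_rows", "arguments": {"motion": [[0, 0, 0.1, 0, 0, 0, 0.6], [0, 0, 0.1, 0, 0, 0, 0.3], [0, 0, 0.1, 0, 0, 0, 0], [0, 0, 0.1, 0, 0, 0, -1], [0, 0, 0.1, 0, 0, 0, -1]], "squeeze": 25}}

```text
clock: 4.2
position: [0.5824, -0.015, 0.0624]
tool_rot: [3.141, -0.001, -0.396]
force: [-4.0, -4.1, 14.9]
grip_width: 0.0448
finger_force: 23.5
```

Request:
{"name": "play_rows", "arguments": {"motion": [[0, 0, 0, 0, 0, 0, -1], [0, 0, 0, 0, 0, 0, -1], [0, 0, 0, 0, 0, 0, -1], [0, 0, 0, 0, 0, 0, -1], [0, 0, 0, 0, 0, 0, -1]]}}

```text
clock: 4.7
position: [0.5824, -0.015, 0.0624]
tool_rot: [3.141, -0.001, -0.396]
force: [-4.2, -3.2, 14.4]
grip_width: 0.0449
finger_force: 23.5
```

Request:
{"name": "play_rows", "arguments": {"motion": [[0, 0, -0.3, 0, 0, 0, -1], [0, 0, -0.7, 0, 0, 0, -1], [0, 0, -1.2, 0, 0, 0, -1], [0, 0, -1.8, 0, 0, 0, -1], [0, 0, -2.4, 0, 0, 0, -1]]}}

```text
clock: 5.2
position: [0.5821, -0.0141, 0.0858]
tool_rot: [-3.142, 0.0, -0.396]
force: [-0.8, 0.5, -4.0]
grip_width: 0.0441
finger_force: 27.2
```

Request:
{"name": "play_rows", "arguments": {"motion": [[0, 0, -1.5, 0, 0, 0, -1], [0, 0, -3.5, 0, 0, 0, -1], [0, 0, -6, 0, 0, 0, -1], [0, 0, -8, 0, 0, 0, -1], [0, 0, -9, 0, 0, 0, -1]]}}

```text
clock: 5.7
position: [0.5828, -0.0142, 0.1779]
tool_rot: [-3.14, -0.002, -0.396]
force: [0.4, 0.8, -4.7]
grip_width: 0.0439
finger_force: 27.2
```

Request:
{"name": "play_rows", "arguments": {"motion": [[0, 0, 0, 0, 0, 0, -1], [0, 0, 0, 0, 0, 0, -1], [0, 0, 0, 0, 0, 0, -1], [0, 0, 0, 0, 0, 0, -1], [0, 0, 0, 0, 0, 0, -1]]}}

```text
clock: 6.2
position: [0.5819, -0.0142, 0.1747]
tool_rot: [3.141, 0.001, -0.396]
force: [0.2, -0.2, -4.1]
grip_width: 0.0441
finger_force: 27.2
```

```bash
python3 - <<'E'
from h import *
im,X=cloud('wrist'); save('w3.png',im)
o=observe();R=Ro.from_euler('xyz',o['tool_rot'])
np.savez('w3.npz',im=im,X=X,T=R.inv().apply((X-o['position']).reshape(-1,3)).reshape(X.shape))
P=X.reshape(-1,3); t=o['position']; n=np.linalg.norm(P[:,:2]-t[:2],axis=1)<.08
for a in(.12,.17,.2): rect(P[n&(P[:,2]>a)&(P[:,2]<.23)],str(a))
go([.5223,-.2222,.175],.3315)
E
```

```text
0.12 20989 c [597.4 -20.8] size [110.8  79.6] yaw 1.091 z [0.1974 0.2125 0.2266]
0.17 20780 c [597.4 -20.8] size [110.8  79.6] yaw 1.091 z [0.2008 0.2125 0.2266]
0.2 19804 c [596.3 -19.3] size [109.9  79.6] yaw 1.159 z [0.2088 0.2126 0.2268]
t 6.25 pos [ 0.582  -0.0142  0.1748] rot [ 3.141e+00  1.000e-03 -3.960e-01]
shift cm [ 2.510e+00  2.149e+01 -1.000e-02] turn [-0.     0.001 -0.727]
```

View pics/w3.png

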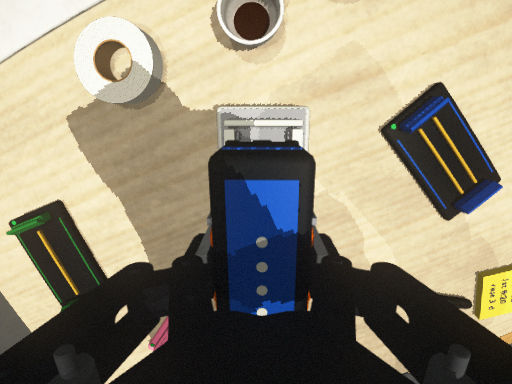

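The pack is held upright at about (262,230) and clear of the bay. I'll measure its offset in the tool frame.

```bash
python3 - <<'E'
from h import *
T=np.load('w3.npz')['T'].reshape(-1,3)
m=(abs(T[:,1])<.04)&(T[:,0]>-.0)&(T[:,0]<.08)&(abs(T[:,2]+.0375)<.004)
Q=T[m]; print(m.sum(),Q.min(0).round(4),np.percentile(Q[:,0],[99,99.9]))
for a,b in((.0,.012),(.012,.024),(.024,.036),(.036,.048)):
    s=Q[(Q[:,0]>a)&(Q[:,0]<b)]; print(a,np.percentile(s[:,1],[1,99]).round(4), s[:,2].mean().round(4))
A=np.c_[Q[:,:2],np.ones(len(Q))]; print('plane',np.linalg.lstsq(A,Q[:,2],rcond=None)[0].round(4))
E
```

```text
13191 [ 0.     -0.0301 -0.0415] [0.05389865 0.05439085]
0.0 [-0.0261  0.0242] -0.0378
0.012 [-0.028   0.0259] -0.0376
0.024 [-0.0228  0.021 ] -0.0375
0.036 [-0.0218  0.0201] -0.0374
plane [ 0.0218 -0.0004 -0.0381]
```

Request:
{"name": "play_rows", "arguments": {"motion": [[0.2, 2.2, 0, 0, 0, -0.07, -1], [0.5, 5, 0, 0, 0, -0.16, -1], [0.8, 8, 0, 0, 0, -0.26, -1], [1.2, 11, 0, 0, 0, -0.36, -1], [1.6, 14, 0, 0, 0, -0.46, -1]]}}

```text
clock: 6.75
position: [0.5425, -0.1507, 0.1752]
tool_rot: [-3.142, 0.0, 0.069]
force: [0.5, -0.2, -4.3]
grip_width: 0.0441
finger_force: 27.2
```

```bash
python3 - <<'E'
from h import *
go([.5223,-.2222,.16],.3315)
E
```

```text
t 6.75 pos [ 0.5425 -0.1507  0.1752] rot [-3.142  0.     0.069]
shift cm [-2.5   7.    1.52] turn [-0.     0.    -0.263]
```

Request:
{"name": "play_rows", "arguments": {"motion": [[-0.6, 1.8, 0.3, 0, 0, -0.07, -1], [-1.2, 3.6, 0.7, 0, 0, -0.14, -1], [-1.8, 5.4, 1.1, 0, 0, -0.2, -1], [-2.4, 7.1, 1.5, 0, 0, -0.263, -1], [-2.4, 7.1, 1.5, 0, 0, -0.263, -1]]}}

```text
clock: 7.25
position: [0.5222, -0.2247, 0.1595]
tool_rot: [3.141, 0.002, 0.326]
force: [0.5, -0.2, -4.2]
grip_width: 0.0442
finger_force: 27.2
```

Request:
{"name": "play_rows", "arguments": {"motion": [[0, 0, 0, 0, 0, 0, -1], [0, 0, 0, 0, 0, 0, -1], [0, 0, 0, 0, 0, 0, -1], [0, 0, 0, 0, 0, 0, -1], [0, 0, 0, 0, 0, 0, -1]]}}

```text
clock: 7.75
position: [0.5237, -0.2216, 0.1603]
tool_rot: [-3.142, -0.0, 0.328]
force: [-0.4, 0.1, -5.5]
grip_width: 0.0442
finger_force: 27.2
```

```bash
python3 - <<'E'
from h import *
c=np.array([.5223,-.2222])+.0009*np.array([.325,-.946])
go([*c,.06],.3315)
im,X=cloud('wrist'); save('w4.png',im)
P=X.reshape(-1,3); n=np.linalg.norm(P[:,:2]-c,axis=1)<.1
rect(P[n&(P[:,2]>.007)&(P[:,2]<.05)],'charger')
e=(P[:,:2]-[.5223,-.2222])@np.array([[np.cos(.3315),-np.sin(.3315)],[np.sin(.3315),np.cos(.3315)]])
m=(abs(e[:,1])<.06)&(P[:,2]>.008)&(P[:,2]<.05)&(e[:,0]<.1)&(e[:,0]>0)
print('far edge x(75)',np.percentile(e[m,0],99.5))
for a,b in((.025,.04),(.04,.055),(.055,.073)):
  k=m&(e[:,0]>a)&(e[:,0]<b); print(np.percentile(e[k,1],[.5,99.5]).round(4),k.sum())
E
```

```text
t 7.75 pos [ 0.5237 -0.2216  0.1603] rot [-3.142 -0.     0.328]
shift cm [-0.15  0.1  10.03] turn [-0.    -0.    -0.004]
charger 2381 c [ 576.2 -203.8] size [35.4 84.4] yaw -1.244 z [0.0101 0.0124 0.0345]
far edge x(75) 0.07454051702591048
[-0.041   0.0409] 2
[-0.0412  0.041 ] 810
[-0.0419  0.0415] 1431
```

View pics/w4.png

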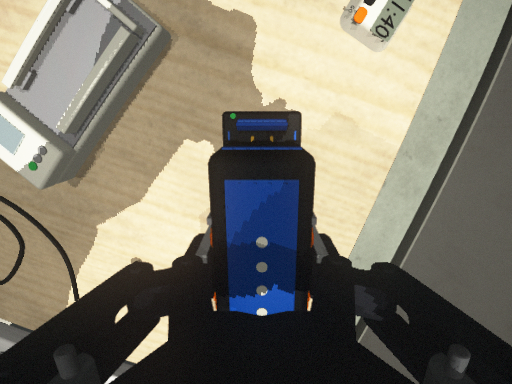

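The pack at about (262,230) is lined up with the charger end at (262,130), and the charger fix holds from this pose too. I'll lower it.

Request:
{"name": "play_rows", "arguments": {"motion": [[-0.1, 0.1, 2, 0, 0, -0.004, -1], [-0.15, 0.1, 5, 0, 0, -0.004, -1], [-0.15, 0.1, 8, 0, 0, -0.004, -1], [-0.15, 0.1, 9.5, 0, 0, -0.004, -1], [-0.15, 0.1, 9.5, 0, 0, -0.004, -1]]}}

```text
clock: 8.3
position: [0.5216, -0.2229, 0.0638]
tool_rot: [-3.14, 0.002, 0.332]
force: [-1.1, 0.3, -4.1]
grip_width: 0.0436
finger_force: 27.5
```

Request:
{"name": "play_rows", "arguments": {"motion": [[0, 0, 0, 0, 0, 0, -1], [0, 0, 0, 0, 0, 0, -1], [0, 0, 0, 0, 0, 0, -1], [0, 0, 0, 0, 0, 0, -1], [0, 0, 0, 0, 0, 0, -1]]}}

```text
clock: 8.8
position: [0.5226, -0.2235, 0.0657]
tool_rot: [3.141, -0.0, 0.331]
force: [0.2, -1.1, -5.0]
grip_width: 0.0437
finger_force: 27.5
```

```bash
python3 - <<'E'
from h import *
c=np.array([.5223,-.2222])+.0009*np.array([.325,-.946])
go([*c,.0384],.3315); print(observe()['force'])
E
```

```text
t 8.8 pos [ 0.5226 -0.2235  0.0657] rot [ 3.141 -0.     0.331]
shift cm [ 0.01 -0.04  2.73] turn [ 0. -0. -0.]
[ 0.24395123 -1.09654708 -5.02963926]
```

Request:
{"name": "play_rows", "arguments": {"motion": [[0, 0, 0.6, 0, 0, 0, -1], [0, 0, 1.2, 0, 0, 0, -1], [0, 0, 1.8, 0, 0, 0, -1], [0, 0, 2.1, 0, 0, 0, -1], [0, 0, 2.3, 0, 0, 0, -1]]}}

```text
clock: 9.3
position: [0.5223, -0.2233, 0.0417]
tool_rot: [-3.141, 0.001, 0.331]
force: [-0.8, 0.2, -4.7]
grip_width: 0.044
finger_force: 27.5
```

Request:
{"name": "play_rows", "arguments": {"motion": [[0, 0, 0.1, 0, 0, 0, -1], [0, 0, 0.2, 0, 0, 0, -1], [0, 0, 0.3, 0, 0, 0, -1], [0, 0, 0.4, 0, 0, 0, -1], [0, 0, 0.4, 0, 0, 0, -1]]}}

```text
clock: 9.8
position: [0.5226, -0.2235, 0.0387]
tool_rot: [3.141, -0.0, 0.331]
force: [-2.5, 0.3, 2.2]
grip_width: 0.0436
finger_force: 29.2
```

The force step at TCP z = 0.0387 m means the pack is on the floor; sitting on the ribs would have stopped it near 0.0435 m. Now I'll release.

Request:
{"name": "play_rows", "arguments": {"motion": [[0, 0, 0, 0, 0, 0, 0.15], [0, 0, 0, 0, 0, 0, 0.3], [0, 0, 0, 0, 0, 0, 0.5], [0, 0, 0, 0, 0, 0, 0.8], [0, 0, 0, 0, 0, 0, 1]]}}

```text
clock: 10.3
position: [0.5226, -0.2234, 0.0384]
tool_rot: [3.141, -0.0, 0.331]
force: [-0.4, -0.2, 0.5]
grip_width: 0.0851
finger_force: 0.0
```

Request:
{"name": "play_rows", "arguments": {"motion": [[0, 0, 0, 0, 0, 0, 1], [0, 0, -1, 0, 0, 0, 1], [0, 0, -4, 0, 0, 0, 1], [0, 0, -8, 0, 0, 0, 1], [0, 0, -12, 0, 0, 0, 1]]}}

```text
clock: 10.8
position: [0.5222, -0.2232, 0.1602]
tool_rot: [-3.141, 0.0, 0.332]
force: [-0.4, -0.5, 0.7]
grip_width: 0.0852
finger_force: 0.0
```

Request:
{"name": "play_rows", "arguments": {"motion": [[-2, 0, -4, 0, 0, 0, 1], [-4, 0, -8, 0, 0, 0, 1], [-5, 0, -10, 0, 0, 0, 1], [-5, 0, -10, 0, 0, 0, 1], [-5, 0, -10, 0, 0, 0, 1]]}}

```text
clock: 11.3
position: [0.4752, -0.2397, 0.2589]
tool_rot: [3.141, -0.001, 0.331]
force: [-0.2, 0.2, -0.7]
grip_width: 0.0854
finger_force: 0.0
```

```bash
python3 - <<'E'
from h import *
im,X=cloud('wrist'); save('w5.png',im)
P=X.reshape(-1,3); n=np.linalg.norm(P[:,:2]-[.5223,-.2222],axis=1)<.1
rect(P[n&(P[:,2]>.07)&(P[:,2]<.09)],'top want z .076')
rect(P[n&(P[:,2]>.05)&(P[:,2]<.09)],'with buttons (58)')
rect(P[n&(P[:,2]>.008)&(P[:,2]<.09)],'charger')
Q=P[n&(abs(P[:,2]-.076)<.003)]; print(np.linalg.lstsq(np.c_[Q[:,:2],np.ones(len(Q))],Q[:,2],rcond=None)[0].round(4))
print(observe()['clock'],observe()['force'])
E
```

```text
top want z .076 3896 c [ 521.2 -223.9] size [110.3  58.8] yaw 0.313 z [0.0719 0.0764 0.0779]
with buttons (58) 3947 c [ 521.2 -224. ] size [110.4  59.2] yaw 0.307 z [0.0716 0.0764 0.0779]
charger 6362 c [ 521.7 -222.5] size [149.4  84.5] yaw 0.333 z [0.0108 0.0748 0.0777]
[-0.0043  0.0019  0.0791]
11.35 [-0.03585207 -0.61823647 -1.58654195]
```

View pics/w5.png

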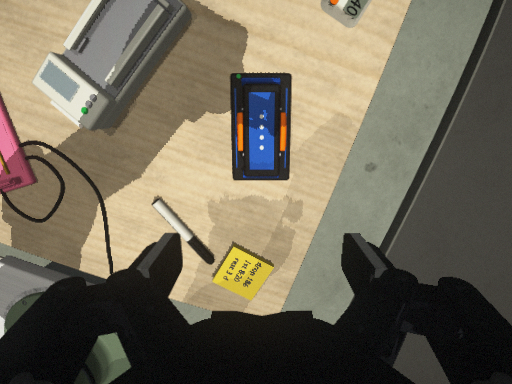

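The pack at about (261,127) is level in the blue charger. Its top is at 76 mm, the buttons are out, and it is centred within about 1.5 mm. The arm is clear, so I'll hand in.

```bash
python3 -c "
from workcell import bot
print(bot.job_done())"
```

```text
the job is handed in; nothing more can be done
None
```

The battery pack is in the blue two-rib charger: fully down, level, about 1.5 mm off centre, both buttons out and the gripper clear. I handed the job in at about 11.4 s; no verdict came back.

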